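# Snap the spare-parts case shut

## Task

Close the black-lidded grey parts case for carrying: first press the far edge of its sprung lid (the edge away from the hinge) down past the spring catch until it clicks and stays shut by itself, then press down the snap tab on each side of the lid until both click and stay down. The plastic is thin, so stop pressing once a catch has clicked (never more than 28 N), and leave the other things on the table where they are.

Things in the scene. Friction and masses are not known exactly. Their poses are not given: they have to be found in the camera images.
- case: Grey plastic parts case fixed to the table, 173 mm (its x) by 150 mm (its y), 52 mm high. Origin: centre of its underside; z up; its +x points from the hinge side (towards the robot) to the far, catch side. Bracketed catches, at most 83 mm high: far one at x = 95 to 125 mm; side ones at x = -43 mm, 60 mm wide, 134 to 165 mm out along y. Feel for the depth of each click.
- lid_hinge (a point): Middle of the lid's hinge line, which runs along the case's y at x = -88 mm, z = 62 mm. The far catch sits at a height that differs by up to 28 mm from case to case, the side catches by up to 4 mm, not measured. A caught part meets a sprung rubber buffer (4 to 8 N per mm) 2 mm further down.
- lid (a joint): Angle (rad) of the black lid, 190 mm from hinge to far edge, 158 mm wide. 0 = level (top 76 mm above the table), growing as it opens; a spring holds it open at 0.38 to 0.48. Caught: -0.09 to 0.09; else it springs open. Pressed straight down 135 mm (level) from the hinge line it takes up to about 15 N at the catch, eases at the click, then stiffens: at 18 N the catch has been passed.
- lid_edge (a point): Middle of the far edge of the lid, on its top surface: 186 mm from the hinge line and 14 mm above it when the lid is closed. Moves with the lid.
- tab_left (a joint): Angle (rad), relative to the lid, of the snap tab on the lid's left side (case +y) about its hinge along the lid's side edge. 0 = level with the lid, growing as it rises; a light spring holds it up at about 0.62. Caught: -0.25 to 0.05; else it springs up. Its catch is reached only when the lid is caught. Pressed at its pad point it takes up to about 15 N; at 18 N the catch has been passed.
- tab_left_pad (a point): Pressing point in the middle of the top of the left tab, 30 mm out from the tab's hinge, moving with it; at case x = -43 mm, y = 110 mm and 66 to 78 mm above the table when caught. The tab is a grey plate, 62 mm along the lid's side, 58 mm outwards, 5 mm thick.
- tab_right (a joint): The same as joint tab_left, for the snap tab on the lid's right side (case -y).
- tab_right_pad (a point): Pressing point in the middle of the top of the right tab, 30 mm out from the tab's hinge, moving with it; at case x = -43 mm, y = -110 mm and 66 to 78 mm above the table when caught. The right tab mirrors the left.
- hinge_pair: Bystander: pair of stainless steel hinges lying flat, 80 x 64 x 9 mm; origin centre of underside.
- coupling: Bystander: green plastic pipe coupling standing upright, 58 mm wide, 60 mm high; origin centre of underside.
- valve: Bystander: grey ceramic cartridge valve standing upright, 48 mm wide, 85 mm high; origin centre of underside.
- bell: Bystander: chrome bicycle bell, dome 60 mm wide, 46 mm high; origin centre of underside.
- spanner: Bystander: steel spanner lying flat, 180 mm long.
- spray_can: Bystander: can standing upright, 58 mm wide, 160 mm high; origin centre of underside.
- tilt_bin: Bystander: orange tilt-out bin, about 150 x 180 x 120 mm; origin centre of underside.

How it is judged (in metres and radians):
On the way, in this order (a step that is already met when the one before it is completed fails the run):
1. the lid's far edge is caught: the lid stays shut with nothing touching the case (value of joint lid below 0.13 rad and contact force between each of the fingers, the arm and case below 0.5 N), for 0.3 s.
2. both snap tabs are caught and stay down with nothing touching the case (all of step 1 and value of joint each of tab_left, tab_right below 0.15 rad), for 0.3 s.
At the end, for the whole second after the job is handed in: The lid is caught shut (lid angle below 0.13 rad) and both snap tabs are caught down (each tab angle below 0.15 rad), staying so by themselves with the robot clear (value of joint lid below 0.13 rad and value of joint each of tab_left, tab_right below 0.15 rad); the robot touches nothing.
It fails at once if the robot presses on the case, lid or tabs with more than 28 N (contact force between any of the fingers, the arm and case above 28 N).
It fails at once if a bystander is moved by more than 20 mm (distance of any of hinge_pair, coupling, valve, bell, spanner, spray_can, tilt_bin from where it was at the start of the episode above 0.02 m).
It also fails if it takes over 56 s, if anything falls off the work surface, if the arm or the gripper's body presses on something with over 40 N, if the wrist force passes 120 N, or if a joint passes its speed limit or range.

## Robot

A 6-joint arm with a two-finger parallel gripper is mounted at the origin on the work surface. World frame = base frame: x ahead of the robot, y to its left, z up, the work surface at z = 0. Lengths are in mm, angles in rad, forces in N, time in s.
With the tool pointing down it reaches from about 275 to 750 mm from the base axis. Payload 10.2 kg.
Tool frame: the origin (TCP) lies at the very end of the fingers, on their centre line; the grasp point (between the pads) lies 19 mm behind it; x points along the fingers, y is the direction in which the jaws open and shut, and the axes are right-handed (so a half turn about x gives the same grasp; the last joint's range is limited). The gripper opens to 85 mm and grips with 20 to 120 N. Pads are 22 mm wide; open, the fingers measure 114 mm over their backs; the gripper's body (76 mm by 85 mm) begins 54 mm behind the grasp point. The pads swing forward as they close: fully open they stand 13 mm farther back than shut.
Start: joints at [-1.368, 0.313, 1.498, -0, 1.331, -0.223], TCP at [216.839, -478.134, 231.294] pointing down, gripper open.
Joint ranges: [-2.94, 2.94], [-0.97, 2.17], [0.19, 2.56], [-1.23, 4.37], [0.02, 3.11], [-2.88, 2.88]. Speed limits (rad/s): [2.39, 2.39, 3.01, 3.14, 3.14, 3.14].

## Interface

Orientations are given as a unit quaternion [w, x, y, z].
In Python, from rig import ctrl, viewer, finish_job gives the robot as it stands.
- The arm moves only by the tool carry_out, never from a script. Its argument "targets" is a list of rows, each an object of numbers: "x", "y", "z": the shift along the world's x, y, z in m; "ax", "ay", "az": the turn, a rotation vector about the world's x, y, z in rad; "hand": the opening, from -1 (shut) to 1 (fully open). A call has 1 to 5 rows; each row is the pose to reach, as a shift and turn from the pose commanded when the call began; what a row does not reach only later rows make up. A row lasts 1/8 s, in which the tool goes at most 62.5 mm and 10.7 degrees, less where a joint would pass 70% of its speed; a pose out of reach is approached as far as the arm can. A call with a gripper value outside its range is refused whole. The fingers move at their own pace and stop on an object; "grip_force" is the grip in N (left out, the last holds). Time passes only in rows, so rows that repeat a pose let the fingers close. It gives the time, the measured TCP pose, the force and the opening at its end, in the units of the state.
- ctrl.sense(): the state, without advancing time (a new reading comes with each control period).
- viewer.capture(name): name is "scene" or "top" or "wrist"; returns the picture (400x640x3 uint8, blue, green, red); there is no depth.
- viewer.camera_info(name): a dict with "fx", "fy", "cx", "cy" (pixels), "k1" (the pictures are not rectified: a ray, as slopes to the right and down, at radius r is drawn at 1 + k1 r^2 times it, then the intrinsics apply), "R" (3x3) and "t" (3): a world point X has camera coordinates R X + t. Camera axes: x right, y down, z forward; pixel columns grow to the right and rows downward; lengths in mm; the calibration is good to about 2 mm. A picture is of the moment at which its call begins: read the wrist's pose just before it. camera_info takes no time and is no camera call; for the wrist camera it gives the pose at the moment of the call.
- finish_job(): hands the job in, once; it reports no verdict.
The state is a dict: "time_s": time; "joints": joint angles; "dq": joint speeds; "tau": joint torques, N m; "eef_pos": TCP position; "ee_rot": TCP orientation; "force": force on the tool from outside, world axes, zero at the start; "wrist_torque": the same for the moment, N m; "grip_width": opening from 0.0 (shut) to 1.0 (fully open).
Only numpy, scipy, OpenCV 4.12 (cv2) and the standard library are available. Lean on these libraries where they do the work, as an engineer would, in place of code of your own. Each camera call takes 0.05 s, during which the arm holds its last target. There are 200 camera calls.

## Working session

There is one attempt and no reset: what is moved stays moved. The work goes in short steps, Python scripts to look and compute and a tool call to move; the robot and the scene stay as the last step left them, time stands still between calls to the robot, and variables do not carry over. Pictures are saved under pics/ and viewed, about 8 in all and at most 12, crops included, and the job is handed in when it is done.

Besides the shell and the picture viewer there is one more tool, called after ">>>" by a JSON object that holds its "fn" and its "kwargs", one argument or row to a line. carry_out: Moves the arm, as the interface text tells. Its arguments: {"type":"object","properties":{"targets":{"type":"array"},"grip_force":{"type":"number"}},"required":["targets"]}

```bash
mkdir -p pics; ls; python3 - <<'E'
from rig import ctrl, viewer
import cv2
for n in("scene","top"):
    cv2.imwrite(f"pics/{n}0.png",viewer.capture(n)); print(n,viewer.camera_info(n))
print(ctrl.sense())
E
```

```text
pics
scene {'fx': 430.51081734873867, 'fy': 430.51081734873867, 'cx': 322.9026991794724, 'cy': 199.20513413347783, 'k1': -0.012257944598733203, 'R': array([[-0.50871675,  0.86093284,  0.00138485],
       [ 0.74930232,  0.44354637, -0.4917445 ],
       [-0.42397323, -0.249121  , -0.87073844]]), 't': array([ 306.83620341, -395.71461352, 1528.7724475 ])}
top {'fx': 478.1057384376177, 'fy': 478.1057384376177, 'cx': 317.8114861606198, 'cy': 204.34768240547126, 'k1': -0.09533428286504905, 'R': array([[-0.00904251, -0.99988317, -0.01232429],
       [-0.98093547,  0.01126243, -0.19400713],
       [ 0.19412326,  0.01033503, -0.9809227 ]]), 't': array([  -4.63704966,  566.06274712, 1388.12715703])}
{'time_s': 0.1, 'joints': array([-1.36838183e+00,  3.13396495e-01,  1.49832175e+00, -2.70875832e-05,
        1.33100466e+00, -2.23377014e-01]), 'dq': array([ 3.72753848e-04, -2.63113635e-03, -2.28761684e-03, -1.78210104e-03,
        2.45850488e-06,  1.57749317e-03]), 'tau': array([ 2.77803098e-03, -4.12899113e+01, -2.60142857e+01, -1.66811210e-04,
        3.05493719e-03, -5.69906661e-06]), 'eef_pos': array([ 216.79571236, -477.90822867,  230.80586977]), 'ee_rot': array([-0.14900794, -0.69113684, -0.14980729,  0.69114707]), 'force': array([0.06075157, 0.79763429, 0.38333425]), 'wrist_torque': array([-0.02980677,  0.00869074,  0.02761975]), 'grip_width': 0.9966313143749187}
```

View pics/scene0.png

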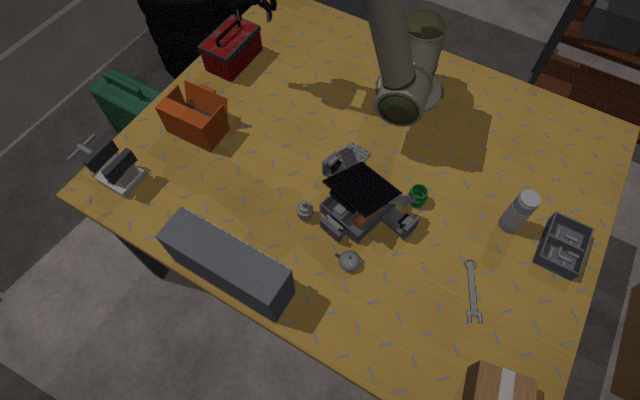

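View pics/top0.png

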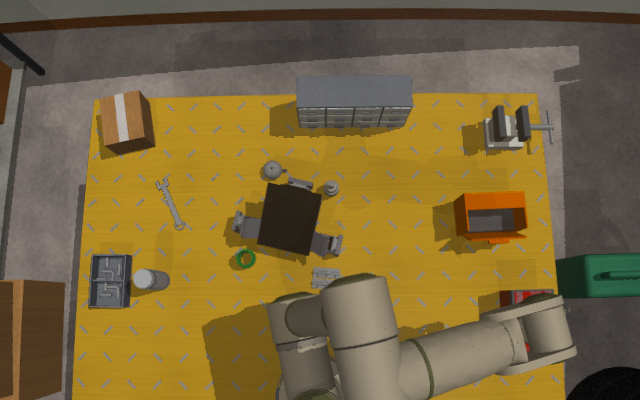

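Top view: the lid is a black quad around (290,220) px, with tabs at (247,227) and (325,242), and the far catch near (300,184). I'll enlarge both views to get corners.

```bash
python3 - <<'E'
import cv2,numpy as np
a=cv2.imread("pics/top0.png")[165:290,220:360]
a=cv2.resize(a,None,fx=5,fy=5,interpolation=cv2.INTER_CUBIC)
b=cv2.imread("pics/scene0.png")[140:280,295:435]
b=cv2.resize(b,None,fx=4,fy=4,interpolation=cv2.INTER_CUBIC)
f=lambda i:np.uint8(255*(i/255.)**.6)
cv2.imwrite("pics/tc.png",f(a)[:600]);cv2.imwrite("pics/sc.png",f(b))
E
```

```text
(no output)
```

View pics/tc.png

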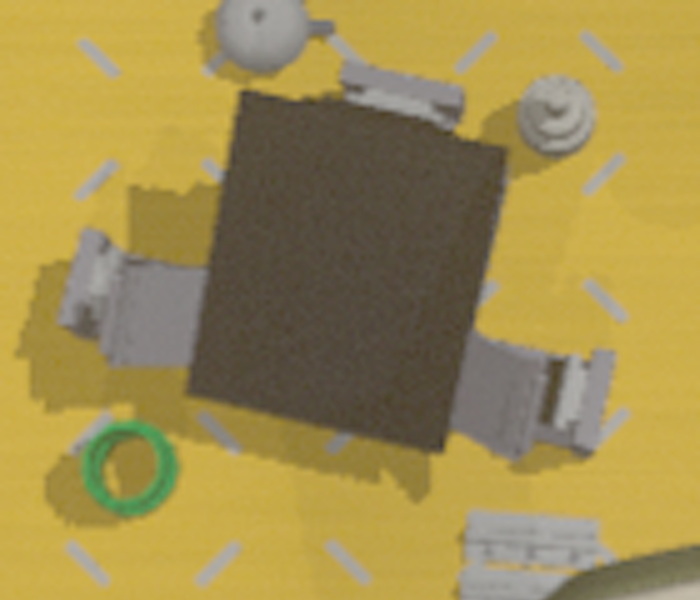

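View pics/sc.png

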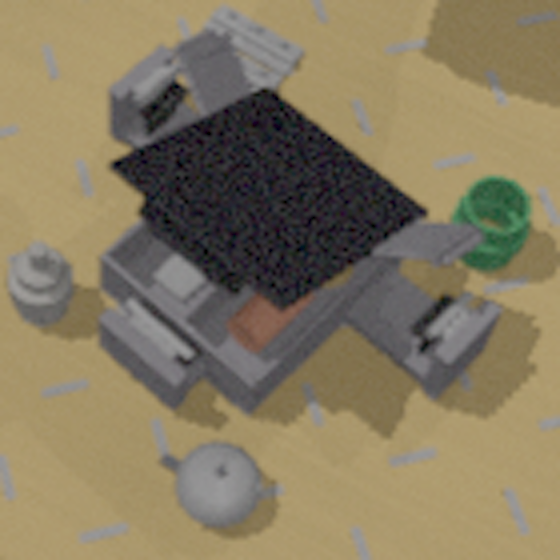

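```bash
cat > h.py <<'E'
import numpy as np,cv2
from rig import viewer
def proj(n,X,info=None):
    c=info or viewer.camera_info(n); p=np.atleast_2d(X)@c["R"].T+c["t"]; s=p[:,:2]/p[:,2:]
    s=s*(1+c["k1"]*(s**2).sum(1,keepdims=True)); return s*[c["fx"],c["fy"]]+[c["cx"],c["cy"]]
def c2w(P,x,y,a):
    P=np.atleast_2d(P).astype(float); R=np.array([[np.cos(a),-np.sin(a),0],[np.sin(a),np.cos(a),0],[0,0,1]])
    return P@R.T+[x,y,0]
def lid(P,th): # lid-frame pts (from hinge) -> case frame
    P=np.atleast_2d(P).astype(float)
    return np.c_[P[:,0]*np.cos(th)-P[:,2]*np.sin(th)-88,P[:,1],P[:,0]*np.sin(th)+P[:,2]*np.cos(th)+62]
E
python3 - <<'E'
from h import *
from scipy.optimize import least_squares
it,isc=viewer.camera_info("top"),viewer.camera_info("scene")
T=np.array([[240,90],[508,150],[442,452],[188,393]])/5+[220,165]
S=np.array([[285,303],[112,165],[262,90],[425,213]])/4+[295,140]
Sc=np.array([[252,410],[252,382],[103,260]])/4+[295,140]
Cc=[[86.5,75,0],[86.5,75,52],[86.5,-75,52]]
def f(p,full=0):
    x,y,a,th,n=p
    L=c2w(lid([[190,79,14],[190,-79,14],[n,-79,14],[n,79,14]],th),x,y,a)
    return np.r_[(proj(0,L,it)-T).ravel(),(proj(0,L,isc)-S).ravel(),(proj(0,c2w(Cc,x,y,a),isc)-Sc).ravel()]
r=least_squares(f,[500,80,0,.43,0],loss="soft_l1")
print(r.x.round(3));print(f(r.x).reshape(-1,2).round(1))
E
```

```text
[ 5.18648e+02  7.32250e+01 -2.33000e-01  4.58000e-01  3.63900e+00]
[[-1.2 -0.8]
 [-0.4 -0.8]
 [ 0.3 -0.5]
 [-1.3 -0.7]
 [-0.1  0.3]
 [-1.4 -1.7]
 [ 0.1 -2.5]
 [ 0.8 -1.5]
 [-0.2  0.3]
 [ 1.1 -0.3]
 [-0.6 -2.8]]
```

Pose fit: case at (518.6, 73.2), yaw -0.233 rad, lid open 0.458 rad (inside the stated range). Residuals are about 1 px in the top view and up to 2.8 px in the scene view. Next I go above the press point (564, 62) with the fingers shut and the jaws along the case's x.

>>> {"fn": "carry_out", "kwargs": {
  "targets": [
    {"x": 0.03,"y": 0.05,"az": 0.18,"hand": -1},
    {"x": 0.06,"y": 0.1,"az": 0.36,"hand": -1},
    {"x": 0.09,"y": 0.15,"az": 0.54,"hand": -1},
    {"x": 0.12,"y": 0.2,"az": 0.72,"hand": -1},
    {"x": 0.15,"y": 0.25,"az": 0.9,"hand": -1}
  ],
  "grip_force": 40
}}

```text
invalid input at $.targets[0]: expected keys x, y, z, ax, ay, az, hand
```

>>> {"fn": "carry_out", "kwargs": {
  "targets": [
    {"x": 0.04,"y": 0.058,"hand": -1},
    {"x": 0.08,"y": 0.116,"hand": -1},
    {"x": 0.12,"y": 0.174,"hand": -1},
    {"x": 0.16,"y": 0.232,"hand": -1},
    {"x": 0.198,"y": 0.29,"hand": -1}
  ]
}}

```text
invalid input at $.targets[0]: expected keys x, y, z, ax, ay, az, hand
```

All keys are required.

>>> {"fn": "carry_out", "kwargs": {
  "targets": [
    {"x": 0.03,"y": 0.05,"z": 0,"ax": 0,"ay": 0,"az": 0.18,"hand": -1},
    {"x": 0.06,"y": 0.1,"z": 0,"ax": 0,"ay": 0,"az": 0.36,"hand": -1},
    {"x": 0.09,"y": 0.15,"z": 0,"ax": 0,"ay": 0,"az": 0.54,"hand": -1},
    {"x": 0.12,"y": 0.2,"z": 0,"ax": 0,"ay": 0,"az": 0.72,"hand": -1},
    {"x": 0.15,"y": 0.25,"z": 0,"ax": 0,"ay": 0,"az": 0.9,"hand": -1}
  ],
  "grip_force": 40
}}

```text
time_s: 0.72
eef_pos: [367.4, -226.4, 231.2]
ee_rot: [0.437, 0.556, 0.437, -0.556]
force: [1.5, -0.5, -0.9]
grip_width: -0.001
```

>>> {"fn": "carry_out", "kwargs": {
  "targets": [
    {"x": 0.04,"y": 0.058,"z": 0,"ax": 0,"ay": 0,"az": 0,"hand": -1},
    {"x": 0.08,"y": 0.116,"z": 0,"ax": 0,"ay": 0,"az": 0,"hand": -1},
    {"x": 0.12,"y": 0.174,"z": 0,"ax": 0,"ay": 0,"az": 0,"hand": -1},
    {"x": 0.16,"y": 0.232,"z": 0,"ax": 0,"ay": 0,"az": 0,"hand": -1},
    {"x": 0.198,"y": 0.29,"z": 0,"ax": 0,"ay": 0,"az": 0,"hand": -1}
  ]
}}

```text
time_s: 1.35
eef_pos: [544.2, 31.6, 231.1]
ee_rot: [-0.435, -0.557, -0.435, 0.557]
force: [0.5, -1.2, 0.4]
grip_width: -0.001
```

>>> {"fn": "carry_out", "kwargs": {
  "targets": [
    {"x": 0,"y": 0,"z": -0.03,"ax": 0,"ay": 0,"az": 0,"hand": -1},
    {"x": 0,"y": 0,"z": -0.06,"ax": 0,"ay": 0,"az": 0,"hand": -1},
    {"x": 0,"y": 0,"z": -0.08,"ax": 0,"ay": 0,"az": 0,"hand": -1},
    {"x": 0,"y": 0,"z": -0.08,"ax": 0,"ay": 0,"az": 0,"hand": -1}
  ]
}}

```text
time_s: 1.85
eef_pos: [542.6, 29.8, 150.0]
ee_rot: [-0.434, -0.557, -0.436, 0.558]
force: [-0.1, -0.4, 0.3]
grip_width: -0.001
```

>>> {"fn": "carry_out", "kwargs": {
  "targets": [
    {"x": 0.022,"y": 0.032,"z": 0,"ax": 0,"ay": 0,"az": 0,"hand": -1},
    {"x": 0.022,"y": 0.032,"z": -0.01,"ax": 0,"ay": 0,"az": 0,"hand": -1},
    {"x": 0.022,"y": 0.032,"z": -0.02,"ax": 0,"ay": 0,"az": 0,"hand": -1},
    {"x": 0.022,"y": 0.032,"z": -0.025,"ax": 0,"ay": 0,"az": 0,"hand": -1},
    {"x": 0.022,"y": 0.032,"z": -0.03,"ax": 0,"ay": 0,"az": 0,"hand": -1}
  ]
}}

```text
time_s: 2.48
eef_pos: [565.5, 61.2, 121.3]
ee_rot: [0.435, 0.558, 0.435, -0.557]
force: [-0.1, -0.8, 1.2]
grip_width: 0.003
```

```bash
python3 - <<'E'
from h import *
a=viewer.capture("scene")[90:290,285:485]
b=viewer.capture("top")[125:285,220:380]
f=lambda i:np.uint8(255*(i/255.)**.6)
a=cv2.resize(f(a),(400,400));b=cv2.resize(f(b),(400,400))
cv2.imwrite("pics/p1.png",np.hstack([a,b]))
E
```

```text
(no output)
```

View pics/p1.png

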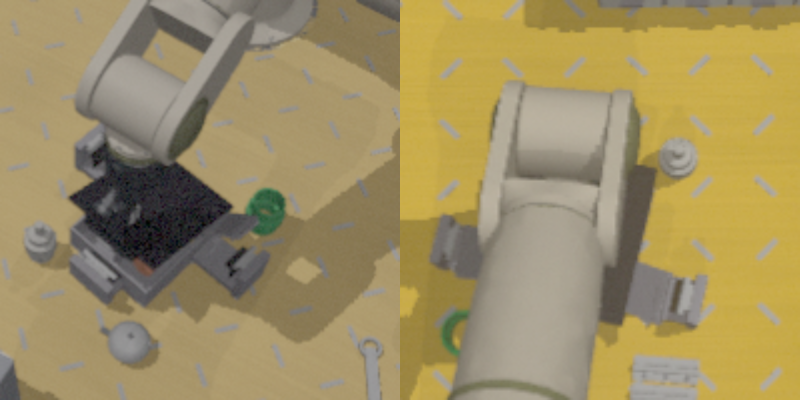

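The fingertips sit near the lid's middle (about (115,205) px in the scene crop), clear of the bystanders. Going on down.

>>> {"fn": "carry_out", "kwargs": {
  "targets": [
    {"x": 0,"y": 0,"z": -0.006,"ax": 0,"ay": 0,"az": 0,"hand": -1},
    {"x": 0,"y": 0,"z": -0.012,"ax": 0,"ay": 0,"az": 0,"hand": -1},
    {"x": 0,"y": 0,"z": -0.018,"ax": 0,"ay": 0,"az": 0,"hand": -1},
    {"x": 0,"y": 0,"z": -0.022,"ax": 0,"ay": 0,"az": 0,"hand": -1},
    {"x": 0,"y": 0,"z": -0.025,"ax": 0,"ay": 0,"az": 0,"hand": -1}
  ]
}}

```text
time_s: 3.2
eef_pos: [565.5, 61.7, 96.1]
ee_rot: [0.435, 0.557, 0.435, -0.557]
force: [1.1, -0.1, 2.8]
grip_width: -0.002
```

>>> {"fn": "carry_out", "kwargs": {
  "targets": [
    {"x": 0,"y": 0,"z": -0.002,"ax": 0,"ay": 0,"az": 0,"hand": -1},
    {"x": 0,"y": 0,"z": -0.003,"ax": 0,"ay": 0,"az": 0,"hand": -1}
  ]
}}

```text
time_s: 3.45
eef_pos: [565.5, 61.7, 93.3]
ee_rot: [0.435, 0.557, 0.435, -0.557]
force: [1.4, -0.4, 2.1]
grip_width: 0.002
```

>>> {"fn": "carry_out", "kwargs": {
  "targets": [
    {"x": 0,"y": 0,"z": -0.001,"ax": 0,"ay": 0,"az": 0,"hand": -1},
    {"x": 0,"y": 0,"z": -0.002,"ax": 0,"ay": 0,"az": 0,"hand": -1}
  ]
}}

```text
time_s: 3.7
eef_pos: [565.5, 61.7, 91.4]
ee_rot: [0.435, 0.557, 0.435, -0.557]
force: [1.8, 0.4, 2.0]
grip_width: 0.001
```

>>> {"fn": "carry_out", "kwargs": {
  "targets": [
    {"x": 0,"y": 0,"z": -0.001,"ax": 0,"ay": 0,"az": 0,"hand": -1},
    {"x": 0,"y": 0,"z": -0.002,"ax": 0,"ay": 0,"az": 0,"hand": -1}
  ]
}}

```text
time_s: 3.95
eef_pos: [565.5, 61.7, 89.3]
ee_rot: [0.435, 0.557, 0.435, -0.557]
force: [1.1, -0.1, 3.7]
grip_width: 0.0
```

>>> {"fn": "carry_out", "kwargs": {
  "targets": [
    {"x": 0,"y": 0,"z": -0.001,"ax": 0,"ay": 0,"az": 0,"hand": -1},
    {"x": 0,"y": 0,"z": -0.0015,"ax": 0,"ay": 0,"az": 0,"hand": -1}
  ]
}}

```text
time_s: 4.2
eef_pos: [565.4, 61.7, 87.8]
ee_rot: [0.435, 0.557, 0.435, -0.557]
force: [2.1, -0.9, 3.5]
grip_width: 0.002
```

>>> {"fn": "carry_out", "kwargs": {
  "targets": [
    {"x": 0,"y": 0,"z": -0.001,"ax": 0,"ay": 0,"az": 0,"hand": -1},
    {"x": 0,"y": 0,"z": -0.0015,"ax": 0,"ay": 0,"az": 0,"hand": -1}
  ]
}}

```text
time_s: 4.45
eef_pos: [565.5, 61.7, 86.2]
ee_rot: [0.435, 0.557, 0.435, -0.557]
force: [2.3, -1.0, 3.0]
grip_width: 0.0
```

>>> {"fn": "carry_out", "kwargs": {
  "targets": [
    {"x": 0,"y": 0,"z": -0.0007,"ax": 0,"ay": 0,"az": 0,"hand": -1},
    {"x": 0,"y": 0,"z": -0.0012,"ax": 0,"ay": 0,"az": 0,"hand": -1}
  ]
}}

```text
time_s: 4.7
eef_pos: [565.4, 61.7, 85.1]
ee_rot: [0.435, 0.557, 0.435, -0.557]
force: [2.4, -0.2, 3.1]
grip_width: 0.003
```

>>> {"fn": "carry_out", "kwargs": {
  "targets": [
    {"x": 0,"y": 0,"z": -0.0007,"ax": 0,"ay": 0,"az": 0,"hand": -1},
    {"x": 0,"y": 0,"z": -0.0012,"ax": 0,"ay": 0,"az": 0,"hand": -1}
  ]
}}

```text
time_s: 4.95
eef_pos: [565.4, 61.7, 83.8]
ee_rot: [0.435, 0.557, 0.435, -0.557]
force: [1.9, 0.8, 2.9]
grip_width: 0.003
```

>>> {"fn": "carry_out", "kwargs": {
  "targets": [
    {"x": 0,"y": 0,"z": -0.0007,"ax": 0,"ay": 0,"az": 0,"hand": -1},
    {"x": 0,"y": 0,"z": -0.0012,"ax": 0,"ay": 0,"az": 0,"hand": -1}
  ]
}}

```text
time_s: 5.2
eef_pos: [565.4, 61.7, 82.7]
ee_rot: [-0.435, -0.557, -0.435, 0.557]
force: [2.1, -0.8, 2.8]
grip_width: -0.001
```

>>> {"fn": "carry_out", "kwargs": {
  "targets": [
    {"x": 0,"y": 0,"z": -0.0007,"ax": 0,"ay": 0,"az": 0,"hand": -1},
    {"x": 0,"y": 0,"z": -0.0012,"ax": 0,"ay": 0,"az": 0,"hand": -1}
  ]
}}

```text
time_s: 5.45
eef_pos: [565.5, 61.7, 81.5]
ee_rot: [0.435, 0.557, 0.435, -0.557]
force: [1.1, -0.9, 5.1]
grip_width: 0.003
```

>>> {"fn": "carry_out", "kwargs": {
  "targets": [
    {"x": 0,"y": 0,"z": -0.0007,"ax": 0,"ay": 0,"az": 0,"hand": -1},
    {"x": 0,"y": 0,"z": -0.0012,"ax": 0,"ay": 0,"az": 0,"hand": -1}
  ]
}}

```text
time_s: 5.7
eef_pos: [565.6, 61.6, 80.9]
ee_rot: [0.435, 0.557, 0.435, -0.557]
force: [0.3, -1.9, 8.7]
grip_width: -0.003
```

>>> {"fn": "carry_out", "kwargs": {
  "targets": [
    {"x": 0,"y": 0,"z": -0.0007,"ax": 0,"ay": 0,"az": 0,"hand": -1},
    {"x": 0,"y": 0,"z": -0.0012,"ax": 0,"ay": 0,"az": 0,"hand": -1}
  ]
}}

```text
time_s: 5.95
eef_pos: [565.8, 61.6, 79.9]
ee_rot: [0.435, 0.558, 0.435, -0.557]
force: [0.0, -0.4, 9.2]
grip_width: 0.0
```

Force is rising, so the catch is engaging. Single small steps from here.

>>> {"fn": "carry_out", "kwargs": {
  "targets": [
    {"x": 0,"y": 0,"z": -0.001,"ax": 0,"ay": 0,"az": 0,"hand": -1}
  ]
}}

```text
time_s: 6.08
eef_pos: [565.8, 61.6, 79.0]
ee_rot: [0.436, 0.558, 0.435, -0.557]
force: [1.4, -1.0, 9.8]
grip_width: -0.001
```

>>> {"fn": "carry_out", "kwargs": {
  "targets": [
    {"x": 0,"y": 0,"z": -0.0008,"ax": 0,"ay": 0,"az": 0,"hand": -1}
  ]
}}

```text
time_s: 6.2
eef_pos: [565.9, 61.6, 78.2]
ee_rot: [0.436, 0.558, 0.435, -0.557]
force: [0.1, -1.5, 10.4]
grip_width: 0.002
```

>>> {"fn": "carry_out", "kwargs": {
  "targets": [
    {"x": 0,"y": 0,"z": -0.0008,"ax": 0,"ay": 0,"az": 0,"hand": -1}
  ]
}}

```text
time_s: 6.32
eef_pos: [566.0, 61.6, 77.5]
ee_rot: [0.436, 0.558, 0.435, -0.557]
force: [1.5, -0.8, 11.3]
grip_width: 0.0
```

>>> {"fn": "carry_out", "kwargs": {
  "targets": [
    {"x": 0,"y": 0,"z": -0.0008,"ax": 0,"ay": 0,"az": 0,"hand": -1}
  ]
}}

```text
time_s: 6.45
eef_pos: [566.1, 61.6, 76.8]
ee_rot: [0.436, 0.558, 0.435, -0.557]
force: [1.1, -2.3, 11.7]
grip_width: 0.003
```

>>> {"fn": "carry_out", "kwargs": {
  "targets": [
    {"x": 0,"y": 0,"z": -0.0008,"ax": 0,"ay": 0,"az": 0,"hand": -1}
  ]
}}

```text
time_s: 6.58
eef_pos: [566.1, 61.5, 76.1]
ee_rot: [0.436, 0.558, 0.435, -0.557]
force: [0.9, -1.2, 12.2]
grip_width: -0.003
```

>>> {"fn": "carry_out", "kwargs": {
  "targets": [
    {"x": 0,"y": 0,"z": -0.0008,"ax": 0,"ay": 0,"az": 0,"hand": -1}
  ]
}}

```text
time_s: 6.7
eef_pos: [566.2, 61.5, 75.4]
ee_rot: [0.436, 0.558, 0.435, -0.557]
force: [1.2, -0.7, 12.1]
grip_width: -0.002
```

>>> {"fn": "carry_out", "kwargs": {
  "targets": [
    {"x": 0,"y": 0,"z": -0.0008,"ax": 0,"ay": 0,"az": 0,"hand": -1}
  ]
}}

```text
time_s: 6.82
eef_pos: [566.2, 61.5, 74.5]
ee_rot: [0.436, 0.558, 0.434, -0.557]
force: [2.5, -1.3, 9.6]
grip_width: 0.005
```

>>> {"fn": "carry_out", "kwargs": {
  "targets": [
    {"x": 0,"y": 0,"z": -0.0008,"ax": 0,"ay": 0,"az": 0,"hand": -1}
  ]
}}

```text
time_s: 6.95
eef_pos: [566.3, 61.5, 73.3]
ee_rot: [0.436, 0.558, 0.434, -0.557]
force: [4.5, -0.5, 4.3]
grip_width: 0.0
```

>>> {"fn": "carry_out", "kwargs": {
  "targets": [
    {"x": 0,"y": 0,"z": -0.0006,"ax": 0,"ay": 0,"az": 0,"hand": -1}
  ]
}}

```text
time_s: 7.08
eef_pos: [565.5, 61.6, 72.0]
ee_rot: [0.435, 0.557, 0.435, -0.557]
force: [0.2, -0.0, 1.1]
grip_width: 0.003
```

>>> {"fn": "carry_out", "kwargs": {
  "targets": [
    {"x": 0,"y": 0,"z": -0.0006,"ax": 0,"ay": 0,"az": 0,"hand": -1}
  ]
}}

```text
time_s: 7.2
eef_pos: [565.2, 61.7, 71.1]
ee_rot: [-0.435, -0.557, -0.435, 0.557]
force: [2.5, 0.2, 3.7]
grip_width: -0.001
```

>>> {"fn": "carry_out", "kwargs": {
  "targets": [
    {"x": 0,"y": 0,"z": -0.0006,"ax": 0,"ay": 0,"az": 0,"hand": -1}
  ]
}}

```text
time_s: 7.32
eef_pos: [565.3, 61.7, 70.6]
ee_rot: [-0.435, -0.557, -0.435, 0.557]
force: [1.7, -0.6, 4.5]
grip_width: 0.002
```

>>> {"fn": "carry_out", "kwargs": {
  "targets": [
    {"x": 0,"y": 0,"z": -0.0006,"ax": 0,"ay": 0,"az": 0,"hand": -1}
  ]
}}

```text
time_s: 7.45
eef_pos: [565.3, 61.7, 70.0]
ee_rot: [-0.435, -0.557, -0.435, 0.557]
force: [0.9, 0.2, 4.2]
grip_width: -0.001
```

>>> {"fn": "carry_out", "kwargs": {
  "targets": [
    {"x": 0,"y": 0,"z": -0.0006,"ax": 0,"ay": 0,"az": 0,"hand": -1}
  ]
}}

```text
time_s: 7.58
eef_pos: [565.4, 61.7, 69.7]
ee_rot: [-0.435, -0.557, -0.435, 0.557]
force: [0.5, -0.5, 9.0]
grip_width: 0.005
```

>>> {"fn": "carry_out", "kwargs": {
  "targets": [
    {"x": 0,"y": 0,"z": -0.0006,"ax": 0,"ay": 0,"az": 0,"hand": -1}
  ]
}}

```text
time_s: 7.7
eef_pos: [565.4, 61.7, 69.5]
ee_rot: [-0.435, -0.557, -0.435, 0.557]
force: [-2.2, -0.3, 10.8]
grip_width: 0.001
```

The buffer has been reached: force peaked at 12 N, eased to 1 N, then stiffened. Lift clear and look.

>>> {"fn": "carry_out", "kwargs": {
  "targets": [
    {"x": 0,"y": 0,"z": 0.03,"ax": 0,"ay": 0,"az": 0,"hand": -1},
    {"x": 0,"y": 0,"z": 0.08,"ax": 0,"ay": 0,"az": 0,"hand": -1},
    {"x": -0.02,"y": 0.045,"z": 0.08,"ax": 0,"ay": 0,"az": 0,"hand": -1},
    {"x": -0.04,"y": 0.09,"z": 0.08,"ax": 0,"ay": 0,"az": 0,"hand": -1},
    {"x": -0.063,"y": 0.128,"z": 0.08,"ax": 0,"ay": 0,"az": 0,"hand": -1}
  ]
}}

```text
time_s: 8.32
eef_pos: [500.8, 191.1, 148.1]
ee_rot: [-0.435, -0.557, -0.436, 0.558]
force: [0.2, -0.1, 0.0]
grip_width: 0.003
```

```bash
python3 - <<'E'
from h import *
a=viewer.capture("scene")[110:270,285:445]
b=viewer.capture("top")[145:265,230:350]
w=viewer.camera_info("wrist")
f=lambda i:np.uint8(255*(i/255.)**.6)
cv2.imwrite("pics/p2.png",np.hstack([cv2.resize(f(a),(400,400)),cv2.resize(f(b),(400,400))]))
from rig import ctrl
s=ctrl.sense();print(s["eef_pos"],s["force"])
x,y,t=518.6,73.2,-.233
for n,o,k in(("scene",(285,110),2.5),("top",(230,145),400/120)):
  for th in(-.05,.458):
    L=c2w(lid([[190,79,14],[190,-79,14],[4,-79,14],[4,79,14]],th),x,y,t);print(n,th,((proj(n,L)-o)*k).round().tolist())
E
```

```text
[499.66545953 192.54748009 148.20793216] [-0.41372927 -0.75477004 -0.45216393]
scene -0.05 [[179.0, 319.0], [76.0, 231.0], [185.0, 129.0], [288.0, 209.0]]
scene 0.458 [[203.0, 265.0], [91.0, 174.0], [189.0, 125.0], [292.0, 204.0]]
top -0.05 [[141.0, 121.0], [311.0, 158.0], [264.0, 358.0], [90.0, 318.0]]
top 0.458 [[123.0, 124.0], [304.0, 164.0], [262.0, 366.0], [88.0, 326.0]]
```

View pics/p2.png

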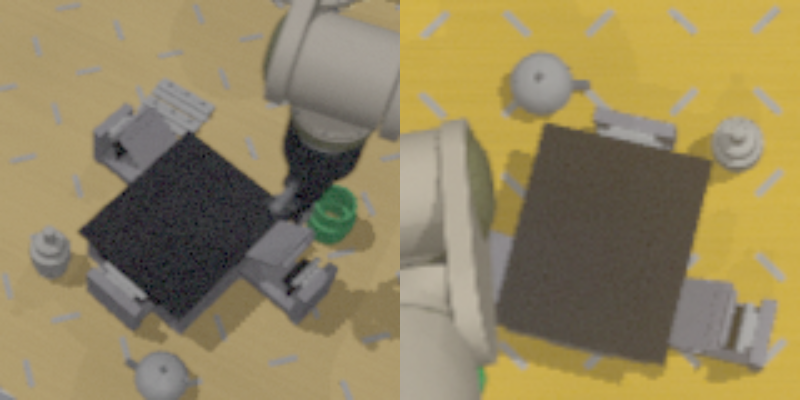

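The lid is shut by itself: corners agree with the -0.05 rad prediction to within about 5 crop px. Now the left tab, with the TCP corrected to (502,190).

>>> {"fn": "carry_out", "kwargs": {
  "targets": [
    {"x": 0.002,"y": -0.002,"z": -0.02,"ax": 0,"ay": 0,"az": 0,"hand": -1},
    {"x": 0.002,"y": -0.002,"z": -0.035,"ax": 0,"ay": 0,"az": 0,"hand": -1},
    {"x": 0.002,"y": -0.002,"z": -0.045,"ax": 0,"ay": 0,"az": 0,"hand": -1},
    {"x": 0.002,"y": -0.002,"z": -0.053,"ax": 0,"ay": 0,"az": 0,"hand": -1}
  ]
}}

```text
time_s: 8.93
eef_pos: [504.5, 187.5, 95.3]
ee_rot: [-0.435, -0.557, -0.435, 0.558]
force: [0.4, 0.8, 0.8]
grip_width: -0.002
```

>>> {"fn": "carry_out", "kwargs": {
  "targets": [
    {"x": 0,"y": 0,"z": -0.002,"ax": 0,"ay": 0,"az": 0,"hand": -1},
    {"x": 0,"y": 0,"z": -0.004,"ax": 0,"ay": 0,"az": 0,"hand": -1},
    {"x": 0,"y": 0,"z": -0.006,"ax": 0,"ay": 0,"az": 0,"hand": -1}
  ]
}}

```text
time_s: 9.3
eef_pos: [504.7, 187.7, 90.2]
ee_rot: [0.435, 0.558, 0.435, -0.557]
force: [0.5, 0.3, 1.0]
grip_width: -0.0
```

>>> {"fn": "carry_out", "kwargs": {
  "targets": [
    {"x": 0,"y": 0,"z": -0.001,"ax": 0,"ay": 0,"az": 0,"hand": -1},
    {"x": 0,"y": 0,"z": -0.002,"ax": 0,"ay": 0,"az": 0,"hand": -1}
  ]
}}

```text
time_s: 9.55
eef_pos: [504.5, 187.7, 88.0]
ee_rot: [0.435, 0.557, 0.435, -0.557]
force: [-0.5, 1.2, 1.6]
grip_width: 0.001
```

>>> {"fn": "carry_out", "kwargs": {
  "targets": [
    {"x": -0.002,"y": 0.002,"z": -0.001,"ax": 0,"ay": 0,"az": 0,"hand": -1},
    {"x": -0.002,"y": 0.002,"z": -0.002,"ax": 0,"ay": 0,"az": 0,"hand": -1}
  ]
}}

```text
time_s: 9.8
eef_pos: [502.3, 189.9, 85.9]
ee_rot: [0.435, 0.557, 0.435, -0.557]
force: [-0.0, 0.4, 1.8]
grip_width: 0.002
```

>>> {"fn": "carry_out", "kwargs": {
  "targets": [
    {"x": 0,"y": 0,"z": -0.001,"ax": 0,"ay": 0,"az": 0,"hand": -1},
    {"x": 0,"y": 0,"z": -0.002,"ax": 0,"ay": 0,"az": 0,"hand": -1}
  ]
}}

```text
time_s: 10.05
eef_pos: [502.4, 189.8, 83.9]
ee_rot: [0.435, 0.557, 0.435, -0.557]
force: [-0.1, 0.8, 1.4]
grip_width: -0.003
```

>>> {"fn": "carry_out", "kwargs": {
  "targets": [
    {"x": 0,"y": 0,"z": -0.0008,"ax": 0,"ay": 0,"az": 0,"hand": -1},
    {"x": 0,"y": 0,"z": -0.0016,"ax": 0,"ay": 0,"az": 0,"hand": -1}
  ]
}}

```text
time_s: 10.3
eef_pos: [502.5, 189.7, 82.3]
ee_rot: [0.435, 0.557, 0.435, -0.557]
force: [-0.2, 1.1, 2.2]
grip_width: -0.001
```

>>> {"fn": "carry_out", "kwargs": {
  "targets": [
    {"x": 0,"y": 0,"z": -0.0008,"ax": 0,"ay": 0,"az": 0,"hand": -1},
    {"x": 0,"y": 0,"z": -0.0016,"ax": 0,"ay": 0,"az": 0,"hand": -1}
  ]
}}

```text
time_s: 10.55
eef_pos: [502.4, 189.7, 80.7]
ee_rot: [0.435, 0.557, 0.435, -0.557]
force: [0.7, 1.5, 1.7]
grip_width: 0.001
```

>>> {"fn": "carry_out", "kwargs": {
  "targets": [
    {"x": 0,"y": 0,"z": -0.0006,"ax": 0,"ay": 0,"az": 0,"hand": -1},
    {"x": 0,"y": 0,"z": -0.0012,"ax": 0,"ay": 0,"az": 0,"hand": -1}
  ]
}}

```text
time_s: 10.8
eef_pos: [502.5, 189.7, 79.5]
ee_rot: [0.435, 0.557, 0.435, -0.557]
force: [-0.2, 1.9, 1.2]
grip_width: 0.002
```

>>> {"fn": "carry_out", "kwargs": {
  "targets": [
    {"x": 0,"y": 0,"z": -0.0006,"ax": 0,"ay": 0,"az": 0,"hand": -1},
    {"x": 0,"y": 0,"z": -0.0012,"ax": 0,"ay": 0,"az": 0,"hand": -1}
  ]
}}

```text
time_s: 11.05
eef_pos: [502.6, 189.9, 78.6]
ee_rot: [0.435, 0.558, 0.435, -0.557]
force: [0.2, 2.8, 5.2]
grip_width: -0.001
```

>>> {"fn": "carry_out", "kwargs": {
  "targets": [
    {"x": 0,"y": 0,"z": -0.0008,"ax": 0,"ay": 0,"az": 0,"hand": -1}
  ]
}}

```text
time_s: 11.18
eef_pos: [502.6, 190.1, 77.9]
ee_rot: [0.435, 0.558, 0.435, -0.557]
force: [-0.8, 3.7, 6.1]
grip_width: 0.0
```

>>> {"fn": "carry_out", "kwargs": {
  "targets": [
    {"x": 0,"y": 0,"z": -0.0008,"ax": 0,"ay": 0,"az": 0,"hand": -1}
  ]
}}

```text
time_s: 11.3
eef_pos: [502.7, 190.1, 77.2]
ee_rot: [0.435, 0.558, 0.435, -0.557]
force: [-0.3, 4.6, 6.4]
grip_width: 0.002
```

>>> {"fn": "carry_out", "kwargs": {
  "targets": [
    {"x": 0,"y": 0,"z": -0.0007,"ax": 0,"ay": 0,"az": 0,"hand": -1}
  ]
}}

```text
time_s: 11.42
eef_pos: [502.7, 190.2, 76.5]
ee_rot: [0.435, 0.558, 0.435, -0.557]
force: [0.0, 3.4, 8.0]
grip_width: 0.001
```

>>> {"fn": "carry_out", "kwargs": {
  "targets": [
    {"x": 0,"y": 0,"z": -0.0007,"ax": 0,"ay": 0,"az": 0,"hand": -1}
  ]
}}

```text
time_s: 11.55
eef_pos: [502.7, 190.3, 75.9]
ee_rot: [0.435, 0.558, 0.435, -0.557]
force: [-0.7, 4.3, 7.1]
grip_width: 0.003
```

>>> {"fn": "carry_out", "kwargs": {
  "targets": [
    {"x": 0,"y": 0,"z": -0.0007,"ax": 0,"ay": 0,"az": 0,"hand": -1}
  ]
}}

```text
time_s: 11.68
eef_pos: [502.8, 190.4, 75.2]
ee_rot: [0.435, 0.558, 0.435, -0.557]
force: [-0.3, 6.1, 7.5]
grip_width: -0.001
```

>>> {"fn": "carry_out", "kwargs": {
  "targets": [
    {"x": 0,"y": 0,"z": -0.0007,"ax": 0,"ay": 0,"az": 0,"hand": -1}
  ]
}}

```text
time_s: 11.8
eef_pos: [502.7, 190.3, 74.5]
ee_rot: [0.435, 0.558, 0.435, -0.557]
force: [-0.5, 5.9, 6.7]
grip_width: -0.0
```

>>> {"fn": "carry_out", "kwargs": {
  "targets": [
    {"x": 0,"y": 0,"z": -0.0006,"ax": 0,"ay": 0,"az": 0,"hand": -1}
  ]
}}

```text
time_s: 11.92
eef_pos: [502.8, 190.4, 73.9]
ee_rot: [0.435, 0.558, 0.435, -0.557]
force: [-0.0, 5.5, 7.0]
grip_width: 0.001
```

>>> {"fn": "carry_out", "kwargs": {
  "targets": [
    {"x": 0,"y": 0,"z": -0.0006,"ax": 0,"ay": 0,"az": 0,"hand": -1}
  ]
}}

```text
time_s: 12.05
eef_pos: [502.8, 190.3, 73.3]
ee_rot: [0.435, 0.558, 0.435, -0.557]
force: [0.6, 3.2, 6.3]
grip_width: -0.002
```

>>> {"fn": "carry_out", "kwargs": {
  "targets": [
    {"x": 0,"y": 0,"z": -0.0006,"ax": 0,"ay": 0,"az": 0,"hand": -1}
  ]
}}

```text
time_s: 12.18
eef_pos: [502.6, 189.9, 72.4]
ee_rot: [0.435, 0.558, 0.435, -0.557]
force: [0.7, 0.5, -0.3]
grip_width: -0.001
```

Clicked (force dropped to 0). A little further to confirm the buffer.

>>> {"fn": "carry_out", "kwargs": {
  "targets": [
    {"x": 0,"y": 0,"z": -0.0008,"ax": 0,"ay": 0,"az": 0,"hand": -1}
  ]
}}

```text
time_s: 12.3
eef_pos: [502.6, 189.9, 71.5]
ee_rot: [0.435, 0.558, 0.435, -0.557]
force: [0.1, 3.2, 6.8]
grip_width: -0.005
```

>>> {"fn": "carry_out", "kwargs": {
  "targets": [
    {"x": 0,"y": 0,"z": -0.0006,"ax": 0,"ay": 0,"az": 0,"hand": -1}
  ]
}}

```text
time_s: 12.42
eef_pos: [502.7, 189.9, 71.2]
ee_rot: [0.435, 0.558, 0.435, -0.557]
force: [-1.2, 3.2, 10.1]
grip_width: 0.001
```

>>> {"fn": "carry_out", "kwargs": {
  "targets": [
    {"x": 0,"y": 0,"z": -0.0006,"ax": 0,"ay": 0,"az": 0,"hand": -1}
  ]
}}

```text
time_s: 12.55
eef_pos: [502.8, 190.0, 70.9]
ee_rot: [0.435, 0.558, 0.435, -0.557]
force: [-2.9, 3.2, 12.6]
grip_width: 0.004
```

>>> {"fn": "carry_out", "kwargs": {
  "targets": [
    {"x": 0,"y": 0,"z": 0.05,"ax": 0,"ay": 0,"az": 0,"hand": -1},
    {"x": 0,"y": 0,"z": 0.08,"ax": 0,"ay": 0,"az": 0,"hand": -1},
    {"x": -0.01,"y": -0.05,"z": 0.08,"ax": 0,"ay": 0,"az": 0,"hand": -1},
    {"x": -0.024,"y": -0.1,"z": 0.08,"ax": 0,"ay": 0,"az": 0,"hand": -1},
    {"x": -0.036,"y": -0.15,"z": 0.08,"ax": 0,"ay": 0,"az": 0,"hand": -1}
  ]
}}

```text
time_s: 13.18
eef_pos: [465.3, 38.1, 149.6]
ee_rot: [-0.435, -0.557, -0.435, 0.558]
force: [1.1, -0.7, -0.6]
grip_width: 0.006
```

>>> {"fn": "carry_out", "kwargs": {
  "targets": [
    {"x": -0.008,"y": -0.035,"z": 0,"ax": 0,"ay": 0,"az": 0,"hand": -1},
    {"x": -0.015,"y": -0.064,"z": 0,"ax": 0,"ay": 0,"az": 0,"hand": -1},
    {"x": -0.015,"y": -0.064,"z": 0,"ax": 0,"ay": 0,"az": 0,"hand": -1},
    {"x": -0.015,"y": -0.064,"z": -0.03,"ax": 0,"ay": 0,"az": 0,"hand": -1},
    {"x": -0.015,"y": -0.064,"z": -0.05,"ax": 0,"ay": 0,"az": 0,"hand": -1}
  ]
}}

```text
time_s: 13.8
eef_pos: [450.9, -23.6, 98.8]
ee_rot: [-0.435, -0.557, -0.436, 0.558]
force: [0.4, -0.4, 1.1]
grip_width: -0.0
```

```bash
python3 - <<'E'
from h import *
from rig import ctrl
a=viewer.capture("scene")[110:270,285:445]
b=viewer.capture("top")[145:265,210:330]
f=lambda i:np.uint8(255*(i/255.)**.6)
cv2.imwrite("pics/p3.png",np.hstack([cv2.resize(f(a),(400,400)),cv2.resize(f(b),(400,400))]))
s=ctrl.sense();print(s["eef_pos"],s["force"])
E
```

```text
[450.23638396 -23.36208246  98.31218978] [-0.67141121  0.09618343  0.78452483]
```

View pics/p3.png

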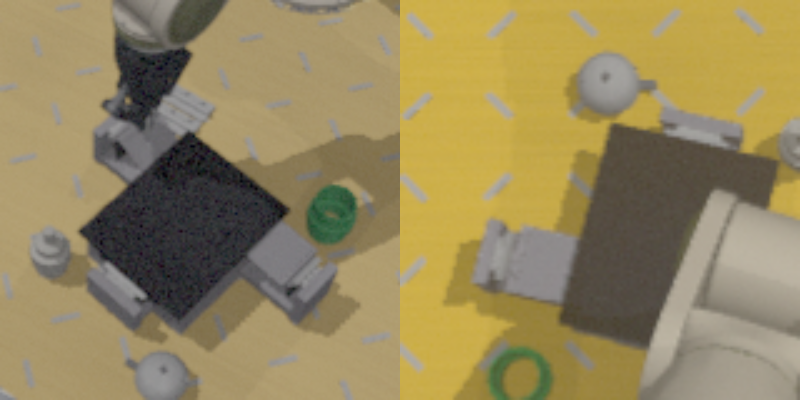

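The lid is shut, and the left tab at (285,262) px in the scene crop lies flat under its catch. Bystanders are in place. Now the right tab.

>>> {"fn": "carry_out", "kwargs": {
  "targets": [
    {"x": 0.001,"y": 0,"z": -0.004,"ax": 0,"ay": 0,"az": 0,"hand": -1},
    {"x": 0.001,"y": 0,"z": -0.008,"ax": 0,"ay": 0,"az": 0,"hand": -1},
    {"x": 0.001,"y": 0,"z": -0.012,"ax": 0,"ay": 0,"az": 0,"hand": -1}
  ]
}}

```text
time_s: 14.28
eef_pos: [452.7, -24.3, 88.3]
ee_rot: [0.436, 0.557, 0.435, -0.557]
force: [0.2, -0.7, 0.8]
grip_width: -0.002
```

>>> {"fn": "carry_out", "kwargs": {
  "targets": [
    {"x": 0,"y": 0,"z": -0.0015,"ax": 0,"ay": 0,"az": 0,"hand": -1},
    {"x": 0,"y": 0,"z": -0.003,"ax": 0,"ay": 0,"az": 0,"hand": -1}
  ]
}}

```text
time_s: 14.52
eef_pos: [452.5, -24.4, 85.1]
ee_rot: [0.435, 0.557, 0.435, -0.557]
force: [-0.8, -1.1, 1.4]
grip_width: 0.003
```

>>> {"fn": "carry_out", "kwargs": {
  "targets": [
    {"x": 0,"y": 0,"z": -0.001,"ax": 0,"ay": 0,"az": 0,"hand": -1},
    {"x": 0,"y": 0,"z": -0.002,"ax": 0,"ay": 0,"az": 0,"hand": -1}
  ]
}}

```text
time_s: 14.78
eef_pos: [452.4, -24.4, 83.1]
ee_rot: [0.435, 0.557, 0.435, -0.557]
force: [-0.1, -0.5, 1.2]
grip_width: -0.001
```

>>> {"fn": "carry_out", "kwargs": {
  "targets": [
    {"x": 0,"y": 0,"z": -0.0008,"ax": 0,"ay": 0,"az": 0,"hand": -1},
    {"x": 0,"y": 0,"z": -0.0016,"ax": 0,"ay": 0,"az": 0,"hand": -1}
  ]
}}

```text
time_s: 15.02
eef_pos: [452.4, -24.3, 81.5]
ee_rot: [-0.435, -0.557, -0.435, 0.557]
force: [-0.6, 0.0, 1.5]
grip_width: -0.004
```

>>> {"fn": "carry_out", "kwargs": {
  "targets": [
    {"x": 0,"y": 0,"z": -0.0007,"ax": 0,"ay": 0,"az": 0,"hand": -1},
    {"x": 0,"y": 0,"z": -0.0014,"ax": 0,"ay": 0,"az": 0,"hand": -1}
  ]
}}

```text
time_s: 15.28
eef_pos: [452.4, -24.3, 80.1]
ee_rot: [0.435, 0.557, 0.435, -0.557]
force: [-0.6, -1.3, 2.7]
grip_width: -0.004
```

>>> {"fn": "carry_out", "kwargs": {
  "targets": [
    {"x": 0,"y": 0,"z": -0.0006,"ax": 0,"ay": 0,"az": 0,"hand": -1},
    {"x": 0,"y": 0,"z": -0.0012,"ax": 0,"ay": 0,"az": 0,"hand": -1}
  ]
}}

```text
time_s: 15.52
eef_pos: [452.4, -24.3, 78.9]
ee_rot: [0.435, 0.557, 0.435, -0.557]
force: [0.2, -0.9, 2.3]
grip_width: 0.0
```

>>> {"fn": "carry_out", "kwargs": {
  "targets": [
    {"x": 0,"y": 0,"z": -0.0008,"ax": 0,"ay": 0,"az": 0,"hand": -1}
  ]
}}

```text
time_s: 15.65
eef_pos: [452.4, -24.3, 78.1]
ee_rot: [-0.435, -0.557, -0.435, 0.557]
force: [0.7, -1.9, 1.5]
grip_width: -0.002
```

>>> {"fn": "carry_out", "kwargs": {
  "targets": [
    {"x": 0,"y": 0,"z": -0.0008,"ax": 0,"ay": 0,"az": 0,"hand": -1}
  ]
}}

```text
time_s: 15.78
eef_pos: [452.5, -24.4, 77.4]
ee_rot: [-0.435, -0.557, -0.435, 0.557]
force: [-1.5, -1.9, 6.2]
grip_width: 0.002
```

>>> {"fn": "carry_out", "kwargs": {
  "targets": [
    {"x": 0,"y": 0,"z": -0.0008,"ax": 0,"ay": 0,"az": 0,"hand": -1}
  ]
}}

```text
time_s: 15.9
eef_pos: [452.5, -24.5, 76.7]
ee_rot: [-0.435, -0.557, -0.435, 0.557]
force: [-2.0, -2.6, 6.5]
grip_width: 0.0
```

>>> {"fn": "carry_out", "kwargs": {
  "targets": [
    {"x": 0,"y": 0,"z": -0.0007,"ax": 0,"ay": 0,"az": 0,"hand": -1}
  ]
}}

```text
time_s: 16.02
eef_pos: [452.5, -24.6, 76.0]
ee_rot: [-0.435, -0.557, -0.435, 0.557]
force: [-1.7, -3.2, 5.8]
grip_width: 0.001
```

>>> {"fn": "carry_out", "kwargs": {
  "targets": [
    {"x": 0,"y": 0,"z": -0.0007,"ax": 0,"ay": 0,"az": 0,"hand": -1}
  ]
}}

```text
time_s: 16.15
eef_pos: [452.5, -24.6, 75.3]
ee_rot: [-0.435, -0.557, -0.435, 0.557]
force: [-2.5, -3.8, 6.3]
grip_width: -0.002
```

>>> {"fn": "carry_out", "kwargs": {
  "targets": [
    {"x": 0,"y": 0,"z": -0.0007,"ax": 0,"ay": 0,"az": 0,"hand": -1}
  ]
}}

```text
time_s: 16.27
eef_pos: [452.5, -24.7, 74.7]
ee_rot: [-0.436, -0.557, -0.435, 0.557]
force: [-2.9, -4.0, 7.5]
grip_width: 0.001
```

>>> {"fn": "carry_out", "kwargs": {
  "targets": [
    {"x": 0,"y": 0,"z": -0.0007,"ax": 0,"ay": 0,"az": 0,"hand": -1}
  ]
}}

```text
time_s: 16.4
eef_pos: [452.4, -24.8, 74.0]
ee_rot: [-0.436, -0.557, -0.435, 0.557]
force: [-3.8, -5.3, 7.2]
grip_width: 0.003
```

>>> {"fn": "carry_out", "kwargs": {
  "targets": [
    {"x": 0,"y": 0,"z": -0.0006,"ax": 0,"ay": 0,"az": 0,"hand": -1}
  ]
}}

```text
time_s: 16.52
eef_pos: [452.5, -24.9, 73.5]
ee_rot: [-0.436, -0.557, -0.435, 0.558]
force: [-4.3, -4.7, 8.2]
grip_width: 0.005
```

>>> {"fn": "carry_out", "kwargs": {
  "targets": [
    {"x": 0,"y": 0,"z": -0.0006,"ax": 0,"ay": 0,"az": 0,"hand": -1}
  ]
}}

```text
time_s: 16.65
eef_pos: [452.4, -25.0, 72.9]
ee_rot: [-0.436, -0.557, -0.435, 0.558]
force: [-4.4, -6.1, 9.1]
grip_width: -0.001
```

>>> {"fn": "carry_out", "kwargs": {
  "targets": [
    {"x": 0,"y": 0,"z": -0.0006,"ax": 0,"ay": 0,"az": 0,"hand": -1}
  ]
}}

```text
time_s: 16.77
eef_pos: [452.4, -25.0, 72.4]
ee_rot: [-0.436, -0.557, -0.435, 0.558]
force: [-4.4, -6.0, 11.1]
grip_width: -0.0
```

>>> {"fn": "carry_out", "kwargs": {
  "targets": [
    {"x": 0,"y": 0,"z": -0.0006,"ax": 0,"ay": 0,"az": 0,"hand": -1}
  ]
}}

```text
time_s: 16.9
eef_pos: [452.5, -24.9, 71.8]
ee_rot: [-0.436, -0.557, -0.435, 0.557]
force: [-2.2, -4.3, 6.0]
grip_width: 0.002
```

>>> {"fn": "carry_out", "kwargs": {
  "targets": [
    {"x": 0,"y": 0,"z": -0.0005,"ax": 0,"ay": 0,"az": 0,"hand": -1}
  ]
}}

```text
time_s: 17.02
eef_pos: [452.5, -24.5, 70.9]
ee_rot: [0.435, 0.557, 0.435, -0.557]
force: [0.2, 0.2, 0.5]
grip_width: 0.005
```

>>> {"fn": "carry_out", "kwargs": {
  "targets": [
    {"x": 0,"y": 0,"z": -0.0006,"ax": 0,"ay": 0,"az": 0,"hand": -1}
  ]
}}

```text
time_s: 17.15
eef_pos: [452.6, -24.5, 70.3]
ee_rot: [0.435, 0.557, 0.435, -0.557]
force: [-2.1, -2.6, 4.3]
grip_width: 0.0
```

>>> {"fn": "carry_out", "kwargs": {
  "targets": [
    {"x": 0,"y": 0,"z": -0.0006,"ax": 0,"ay": 0,"az": 0,"hand": -1}
  ]
}}

```text
time_s: 17.27
eef_pos: [452.6, -24.6, 69.8]
ee_rot: [-0.435, -0.557, -0.435, 0.557]
force: [-2.9, -3.1, 8.3]
grip_width: 0.001
```

>>> {"fn": "carry_out", "kwargs": {
  "targets": [
    {"x": 0,"y": 0,"z": -0.0006,"ax": 0,"ay": 0,"az": 0,"hand": -1}
  ]
}}

```text
time_s: 17.4
eef_pos: [452.6, -24.6, 69.5]
ee_rot: [-0.436, -0.557, -0.435, 0.557]
force: [-4.7, -3.8, 12.9]
grip_width: -0.005
```

>>> {"fn": "carry_out", "kwargs": {
  "targets": [
    {"x": 0,"y": 0,"z": 0.05,"ax": 0,"ay": 0,"az": 0,"hand": -1},
    {"x": 0,"y": 0,"z": 0.1,"ax": 0,"ay": 0,"az": 0,"hand": -1},
    {"x": -0.03,"y": -0.05,"z": 0.12,"ax": 0,"ay": 0,"az": 0,"hand": -1},
    {"x": -0.05,"y": -0.1,"z": 0.12,"ax": 0,"ay": 0,"az": 0,"hand": -1},
    {"x": -0.05,"y": -0.1,"z": 0.12,"ax": 0,"ay": 0,"az": 0,"hand": -1}
  ]
}}

```text
time_s: 18.02
eef_pos: [401.5, -126.3, 188.9]
ee_rot: [0.434, 0.558, 0.434, -0.558]
force: [0.3, 0.3, -0.3]
grip_width: -0.003
```

```bash
python3 - <<'E'
from h import *
from rig import ctrl
a=viewer.capture("scene")[110:270,285:445]
b=viewer.capture("top")[145:265,220:340]
f=lambda i:np.uint8(255*(i/255.)**.6)
cv2.imwrite("pics/p4.png",np.hstack([cv2.resize(f(a),(400,400)),cv2.resize(f(b),(400,400))]))
s=ctrl.sense();print(s["eef_pos"],s["force"])
E
```

```text
[ 402.27390199 -124.07477132  188.66694659] [ 0.1618118   0.53387026 -0.91773609]
```

View pics/p4.png

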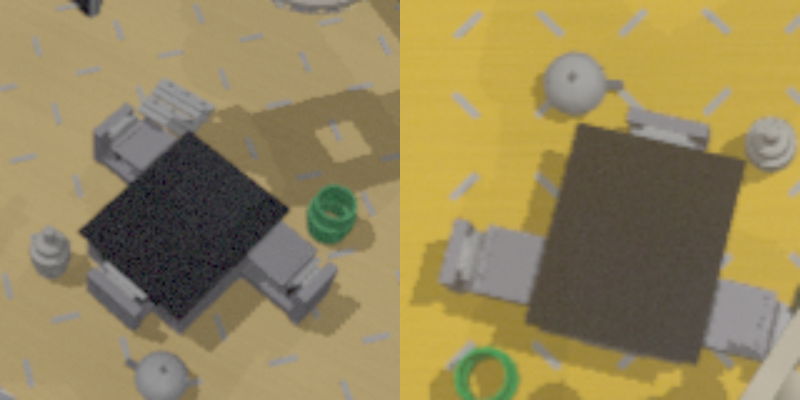

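The lid and both tabs lie flat (tabs at (285,262) and (150,145) px in the scene crop) with the robot clear. I'll settle briefly, then hand in.

>>> {"fn": "carry_out", "kwargs": {
  "targets": [
    {"x": 0,"y": 0,"z": 0,"ax": 0,"ay": 0,"az": 0,"hand": -1},
    {"x": 0,"y": 0,"z": 0,"ax": 0,"ay": 0,"az": 0,"hand": -1},
    {"x": 0,"y": 0,"z": 0,"ax": 0,"ay": 0,"az": 0,"hand": -1}
  ]
}}

```text
time_s: 18.5
eef_pos: [402.6, -123.8, 188.9]
ee_rot: [0.435, 0.557, 0.436, -0.557]
force: [1.1, 0.1, -0.2]
grip_width: 0.003
```

```bash
python3 -c "
from rig import finish_job; print(finish_job())"
```

```text
the job is handed in; nothing more can be done
None
```

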